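# Brake disc and turning handle onto a tilted hub

### The arm

A 6-joint arm with a two-finger parallel gripper is mounted at the origin on a cart in front of the work surface, level with it; the furniture and walls round the work are solid. World frame = base frame: x ahead of the robot, y to its left, z up, the work surface at z = 0. Lengths are in m, angles in rad, forces in N, time in s.
With the tool pointing down it reaches from about 0.15 to 0.775 m from the base axis. Payload 6.1 kg.
Tool frame: the origin (TCP) lies midway between the tips of the shut fingers; the grasp point (between the pads) lies ctrl.grip_depth behind it (ctrl.grip_depth is the distance from the TCP to the grasp point, in m); z points along the fingers, y is the line along which they close (so a half turn about z gives the same grasp; the last joint's range is limited). The gripper opens to 85 mm and grips with 20 to 120 N. Pads are 22 mm wide; open, the fingers measure 114 mm over their backs; the gripper's body (76 mm by 85 mm) begins 54 mm behind the grasp point. The pads swing forward as they close: fully open they stand 13 mm farther back than shut.
Start: joints at [1.226, 0.126, -0.04, 1.405, 0, 1.571], TCP at [0.177, 0.494, 0.21] pointing down, gripper open.
Joint ranges: [-2.72, 2.72], [-0.95, 1.95], [-1.27, 1.35], [-1.78, 2.02], [-1.46, 1.47], [-3.14, 3.14]. Speed limits (rad/s): [2.39, 2.39, 3.01, 3.14, 3.14, 3.14].

### API

Orientations are given as a unit quaternion [w, x, y, z].
In Python, from rig import ctrl gives the robot as it stands. The module is installed in compiled form; this text tells all that it offers.
- The arm moves only by the shell command python3 -m pendant 'ROWS'. ROWS is JSON, a list of rows, each a list of 3 entries, a list of its own where there are three numbers: the shift along the tool's x, y, z each as a share of 3 cm, from -1 to 1, then the turn, a rotation vector about the tool's x, y, z each as a share of 5 degrees, from -1 to 1, then the opening in per cent of the stroke, from 0 (shut) to 100 (fully open). In form: [[[tx, ty, tz], [rx, ry, rz], fingers], ...]. A call has 1 to 5 rows; each row shifts and turns the commanded pose from where the row before left it, along the tool's axes as they then stand; what a row does not reach is not made up. A row lasts 1/12 s, in which the tool goes at most 41.7 mm and 7.16 degrees, less where a joint would pass 70% of its speed; a pose out of reach is approached as far as the arm can. A call with a number of a shift or a turn outside -1 to 1 is refused whole. A call with a gripper value outside its range is refused whole. The fingers move at their own pace and stop on an object; the grip force is fixed at half the most. Time passes only in rows, so rows that do not move let the fingers close. It gives the time, the measured TCP pose, the force, the opening and the grip force at its end, in the units of the state.
- ctrl.observe(): the state, without advancing time (a new reading comes with each control period).
- ctrl.camera(name): name is "scene" or "top"; returns the picture (384x512x3 uint8, red, green, blue); there is no depth.
- ctrl.camera_model(name): a dict with "fx", "fy", "cx", "cy" (pixels), "k1" (the pictures are not rectified: a ray, as slopes to the right and down, at radius r is drawn at 1 + k1 r^2 times it, then the intrinsics apply), "rvec" (rotation vector, rad) and "tvec" (3), from world to camera coordinates, as OpenCV has them. Camera axes: x right, y down, z forward; pixel columns grow to the right and rows downward; lengths in m; the calibration is good to about 2 mm. A picture is of the moment at which its call begins. camera_model takes no time and is no camera call.
- ctrl.job_done(): hands the job in; it is judged then, once.
The state is a dict: "clock": time; "joints": joint angles; "qvel": joint speeds; "effort": joint torques, N m; "tcp_pos": TCP position; "eef_rot": TCP orientation; "force": force on the tool from outside, world axes, zero at the start; "ft_torque": the same for the moment, N m; "width": opening from 0.0 (shut) to 1.0 (fully open); "grasp_force": force on a finger pad.
Only numpy, scipy, OpenCV 4.12 (cv2) and the standard library are available. Lean on these libraries where they do the work, as an engineer would, in place of code of your own. Each camera call takes 0.05 s, during which the arm holds its last target. There are 200 camera calls.

### The job

Mount the brake disc that fits on the tilted hub of the bench stand: pick the one of the two discs that has five stud holes, slide it boss outward over all five studs until it lies fully home and flush on the hub, and let go of it. Then push the square-bored wing handle fully down over the square shaft end that sticks out of the disc's boss, so that it sits flush on the boss, and let go. Leave the four-hole disc, the glue bottle, the lug jar and the solder spool standing where they are.

Things in the scene. Friction and masses are not known exactly. Their poses are not given: they have to be found in the camera images.
- hub_seat (a point): Centre of the flat round seat (104 mm across) of the hub on the fixed bench stand, 118 mm above the table. z = hub axis, outward, leaning 30 degrees from vertical toward the robot; free above. Five studs, 8 mm thick, 14 mm proud, ends tapered, on a circle of radius 42 mm at 0, 72, 144, 216, 288 degrees from x about z. The hub starts at any angle; it can turn but is stiff (0.9 N m).
- hub_tip (a point): Tip of the square steel shaft on the hub axis, 68 mm above the seat; axes as hub_seat. The shaft is 14 mm across its flats, which face the x and y axes; its last 5 mm taper to 8 mm. The stand's base is 130 x 130 x 12 mm, with a grey post under the hub.
- disc5_center (a point): Loose steel brake disc with FIVE stud holes, lying flat, boss up. Point: its centre half-way up, 24 mm above the underside; z points from underside to boss. Disc 120 mm across, 8 mm thick; holes 11 mm wide on a circle of radius 42 mm at 0, 72, 144, 216, 288 degrees from x. Tubular boss, 44 mm outside, from 8 to 48 mm above the underside: grasp across it.
- disc5_face (a point): Centre of the flat underside of the five-hole disc; axes as disc5_center. It lies on hub_seat when the disc is home. The boss is a tube, 28 mm inside, open right through the disc, so that the shaft passes.
- disc5: The five-hole disc (0.25 to 0.5 kg); origin at the centre of its underside, axes as disc5_center.
- handle_center (a point): Loose wing handle standing on its socket. Point: its centre half-way up, 31 mm above the underside; z up. Steel socket block 36 x 36 mm, 26 mm high; on it a black blade 90 mm long (along x), 14 mm thick (along y), from 26 to 62 mm above the underside: grasp it across its thickness, fingertips above the block.
- handle_mouth (a point): Centre of the square bore's mouth in the underside of the handle; axes as handle_center. Bore 16 mm wide, 22 mm deep, sides along x and y; any of the four quarter turns fits the shaft. It lies on the hub axis 48 mm above hub_seat when the handle is home on the boss.
- handle: The wing handle (0.13 to 0.25 kg); origin at the centre of its underside, axes as handle_center.
- disc4_center (a point): The other disc: the same in size and look, but with FOUR holes; it does not fit. The point is its centre, 24 mm above the underside. Leave it alone.
- glue: White cement bottle with a red nozzle, 38 mm wide, 108 mm high, standing; origin at the centre of its underside. Bystander.
- jar: Clear jar with a yellow lid, 47 mm wide, 52 mm high; origin at the centre of its underside. Bystander.
- spool: Spool of solder with blue flanges, 53 mm wide, 40 mm high; origin at the centre of its underside. Bystander.
Things that resemble listed ones, but are neither listed nor needed, are in the scene too. What is shaped like the handle but blue is not meant.

How it is judged:
By the outcome, as a careful person would: the job done as asked, in the order asked, and still so for the second after the job is handed in, with the robot touching nothing.
It also fails if it takes over 64 s, if anything falls off the work surface, if the arm or the gripper's body presses on something with over 40 N, if the wrist force passes 120 N, or if a joint passes its speed limit or range.

## Working session

There is one attempt and no reset: what is moved stays moved. The work goes in short steps, Python scripts to look and compute and a shell command to move; the robot and the scene stay as the last step left them, time stands still between calls to the robot, and variables do not carry over. Pictures are saved under pics/ and viewed, at most 12 in all, crops included, and the job is handed in when it is done.

```bash
mkdir -p pics
cat > h.py <<'E'
import numpy as np, cv2
from rig import ctrl
from scipy.spatial.transform import Rotation as R
def model(n):
    m=ctrl.camera_model(n); K=np.array([[m['fx'],0,m['cx']],[0,m['fy'],m['cy']],[0,0,1.]])
    return K,np.array([m['k1'],0,0,0,0.]),np.array(m['rvec'],float),np.array(m['tvec'],float)
def ray(n,p):
    K,d,r,t=model(n); u=cv2.undistortPoints(np.array(p,float).reshape(-1,1,2),K,d).reshape(-1,2)
    Rm=cv2.Rodrigues(r)[0]; return -Rm.T@t,(np.c_[u,np.ones(len(u))])@Rm
def plane(n,p,z):
    o,d=ray(n,p); return o+d*((z-o[2])/d[:,2])[:,None]
def proj(n,P):
    K,d,r,t=model(n); return cv2.projectPoints(np.array(P,float).reshape(-1,1,3),r,t,K,d)[0].reshape(-1,2)
def snap(n,f): 
    im=ctrl.camera(n)[:,:,::-1].copy(); cv2.imwrite('pics/%s.png'%f,im); return im
E
python3 - <<'E'
from h import *
a=snap('scene','s0');b=snap('top','t0')
for n in('scene','top'):
    o,d=ray(n,[[256,192]]);print(n,ctrl.camera_model(n),o,d)
print(ctrl.observe(),ctrl.grip_depth)
E
```

```text
scene {'fx': 389.15032578077506, 'fy': 389.15032578077506, 'cx': 253.5280258106725, 'cy': 195.98320524037487, 'k1': -0.04562341186075014, 'rvec': array([ 2.11583229, -0.98012056,  0.42124374]), 'tvec': array([-0.1987685 ,  0.44630086,  0.86192877])} [-0.12634919 -0.390056    0.90194611] [[ 0.57037742  0.49618905 -0.65468401]]
top {'fx': 390.69277898543925, 'fy': 390.69277898543925, 'cx': 251.86563254982863, 'cy': 185.86657852474892, 'k1': -0.11367915063206335, 'rvec': array([ 2.15915018, -2.19987689,  0.06503251]), 'tvec': array([0.20929296, 0.50637161, 1.19932684])} [0.42340783 0.1865707  1.23471365] [[ 5.53674093e-02  5.71471821e-04 -9.98645376e-01]]
{'clock': 0.1, 'joints': array([ 1.22600249e+00,  1.26360521e-01, -4.05152448e-02,  1.40538440e+00,
        7.30957499e-06,  1.57080493e+00]), 'qvel': array([-0.0013086 ,  0.00056416,  0.00278512, -0.00147332, -0.00086008,
        0.00082685]), 'effort': array([-4.75653851e-04, -4.36899090e+01,  3.53608024e+01,  1.35002905e-02,
       -1.22491174e-04, -3.21424167e-06]), 'tcp_pos': array([0.17731617, 0.49373153, 0.20908116]), 'eef_rot': array([-1.29153674e-04,  1.71548426e-01,  9.85175417e-01, -7.20441123e-04]), 'force': array([-0.30524344,  0.22453676, -0.44284722]), 'ft_torque': array([0.02463503, 0.0028639 , 0.0413259 ]), 'grasp_force': 0.0, 'width': 0.9993262369440572} 0.0187
```

View pics/s0.png

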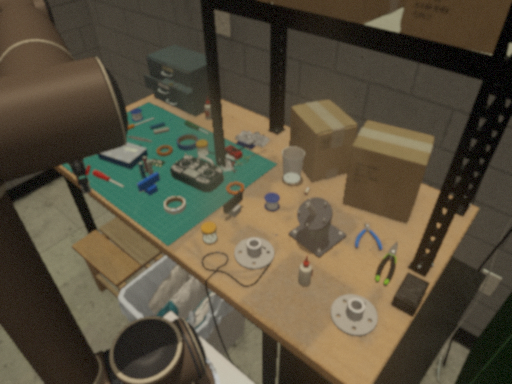

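View pics/t0.png

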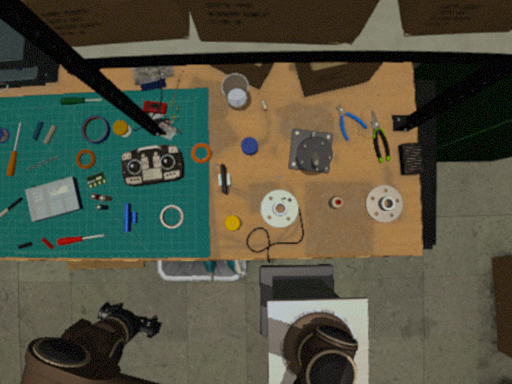

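The scene view shows the hub at (315,222) and discs at (254,252) and (354,314). It also has the glue at (305,271), the jar at (209,232), the spool at (272,201) and the black handle at (233,205). In the top view the discs are at (280,208) and (384,203), the hub at (311,152), the black handle at (223,179) and a blue lookalike at (130,217), which is not the one meant. Next I'll make one enlarged mosaic to count the holes.

Run:
```python
from h import *
t=cv2.imread('pics/t0.png');s=cv2.imread('pics/s0.png')
c=lambda im,u,v,w=22:cv2.resize(im[v-w:v+w,u-w:u+w],(260,260),interpolation=cv2.INTER_CUBIC)
m=np.vstack([np.hstack([c(t,280,208),c(t,384,203),c(t,312,152,26)]),np.hstack([c(s,254,252,24),c(s,354,314,26),np.hstack([cv2.resize(c(t,223,179,18),(130,260)),cv2.resize(c(s,316,220,28),(130,260))])])])
m=m[:,:780];cv2.imwrite('pics/m0.png',m)
for u,v in((280,208),(384,203)): print(plane('top',[[u,v]],.03))
print('hub',plane('top',[[313,152]],.12),'handle',plane('top',[[223,179]],.06),'post',plane('top',[[165,130],[400,122]],0))
```

```text
[[0.43945322 0.11429847 0.03      ]]
[[ 0.44813488 -0.21040842  0.03      ]]
hub [[0.59751487 0.02065336 0.12      ]] handle [[0.52976166 0.28622566 0.06      ]] post [[ 0.69818014  0.47779921  0.        ]
 [ 0.710858   -0.28624134  0.        ]]
```

View pics/m0.png

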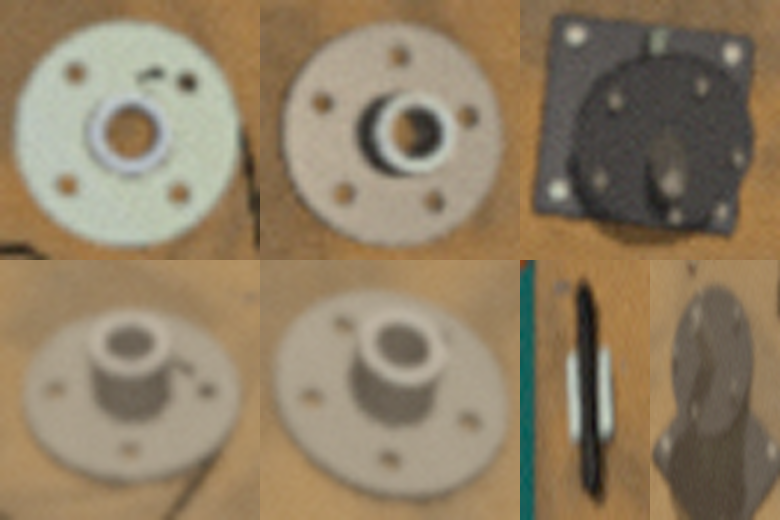

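The left disc (280,208) has only four holes, at mosaic (75,72), (187,82), (178,192) and (67,185). The right disc (384,203) has five, at mosaic (400,55), (468,117), (435,202), (345,193) and (322,102), so that is the one meant. The hub's studs show at mosaic (615,100), (702,87), (738,157), (675,215) and (600,180). The black handle at top (223,179) stands on a steel block, as described.

```bash
cat > meas.py <<'E'
from h import *
def refine(im,p,sgn,w=3,it=4):
    g=im.astype(float).mean(2)*sgn; p=np.array(p,float)
    for _ in range(it):
        u,v=np.round(p).astype(int); yy,xx=np.mgrid[v-w:v+w+1,u-w:u+w+1]
        q=g[yy,xx]; k=np.clip(q-np.percentile(q,60),0,None); p=np.array([(k*xx).sum(),(k*yy).sum()])/k.sum()
    return p
def circ(P): # centre + radius + 5-fold phase for planar points
    A=np.c_[2*P,np.ones(len(P))]; s=np.linalg.lstsq(A,(P**2).sum(1),rcond=None)[0]
    c=s[:2]; r=np.sqrt(s[2]+c@c); m=P.mean(0); d=P-m
    ph=np.angle(np.exp(5j*np.arctan2(d[:,1],d[:,0])).mean())/5
    return c,r,m,np.degrees(ph),np.degrees(np.arctan2(d[:,1],d[:,0]))
E
python3 - <<'E'
from meas import *
np.set_printoptions(precision=4,suppress=True)
t=cv2.imread('pics/t0.png');s=cv2.imread('pics/s0.png')
H=[(385.7,190.3),(397.2,200.8),(391.6,215.2),(376.4,213.7),(372.5,198.3)]
Hr=np.array([refine(t,p,-1,2) for p in H]);P=plane('top',Hr,.007);print('disc top',Hr,*circ(P[:,:2]))
# scene holes mosaic (col2,row2) scale 5
Hs=[(328+(x-260)/5,288+(y-260)/5) for x,y in((344,323),(312,396),(391,459),(469,421))]
Hs=np.array([refine(s,p,-1,2) for p in Hs]);Q=plane('scene',Hs,.007);print('disc scene',Hs,Q[:,:2],circ(Q[:,:2]))
print('match',[np.round(q-P[np.argmin(np.linalg.norm(P-q,axis=1))],4) for q in Q])
# boss-top ring centre, both views
print('boss top',plane('top',[[388.4,203.5]],.048),plane('scene',[[328+143/5,288+83/5]],.048))
# hub
S=[(286+(x-520)/5,126+y/5) for x,y in((615,100),(702,87),(738,157),(675,215),(600,180))]
Sr=np.array([refine(t,p,1,1) for p in S]);print('studs',Sr)
o,d=ray('top',Sr)
c0=np.array([.597,.02,.118])
for lean in('x','base'):
  c=c0.copy()
  for _ in range(8):
    h=np.array([-1,0,0.]) if lean=='x' else -np.r_[c[:2],0]/np.linalg.norm(c[:2])
    n=np.array([0,0,np.cos(np.pi/6)])+h*.5; b=np.cross(n,h);b/=np.linalg.norm(b);a=np.cross(b,n)
    q0=c+n*.011; X=o+d*(((q0-o)@n)/(d@n))[:,None]
    uv=np.c_[(X-q0)@a,(X-q0)@b]; r=circ(uv); m=r[2]
    # move the centre in-plane, then slide to z=.118
    e=c+a*m[0]+b*m[1]; dr=(e-o[0] if o.ndim>1 else e-o); e=e+dr*((.118-e[2])/dr[2]); c=e
  print(lean,'seat',c,'n',n,'a',a,'b',b,'r',r[1],np.linalg.norm(uv-m,axis=1),'ang',r[3],r[4])
  tip=c+n*.068;print(' tip px top/scene',proj('top',tip),proj('scene',tip),'seat->scene',proj('scene',c))
  cir=[c+n*.012+.042*(a*np.cos(np.radians(k))+b*np.sin(np.radians(k))) for k in r[4]];print(proj('scene',cir))
# handle
hsv=cv2.cvtColor(t,cv2.COLOR_BGR2GRAY)[155:205,211:237]
k=cv2.connectedComponentsWithStats((hsv<60).astype(np.uint8))
i=1+np.argmax(k[2][1:,4]);print('blade',k[2][i]);ys,xs=np.where(k[1]==i)
rc=cv2.minAreaRect(np.c_[xs,ys].astype(np.float32));bp=cv2.boxPoints(rc)+[211,155];B=plane('top',bp,.058);print(rc,B[:,:2],B.mean(0),np.linalg.norm(B[0]-B[1]),np.linalg.norm(B[1]-B[2]))
e=cv2.fitLine(np.c_[xs,ys].astype(np.float32),cv2.DIST_L2,0,.01,.01).ravel();L=plane('top',[[e[2]+211,e[3]+155],[e[2]+211+10*e[0],e[3]+155+10*e[1]]],.058);v=L[1]-L[0];print('blade angle',np.degrees(np.arctan2(v[1],v[0])))
st=(t[155:205,211:237].min(2)>150);ys,xs=np.where(st);print('block px',xs.mean()+211,ys.mean()+155,len(xs))
b=cv2.resize(s[150:300,180:400],(770,525),interpolation=cv2.INTER_CUBIC);cv2.imwrite('pics/hub.png',b)
E
```

```text
disc top [[385.2993 190.0848]
 [397.032  200.3034]
 [391.2312 214.8138]
 [376.1079 213.2652]
 [372.2436 198.0348]] [ 0.4477 -0.2194] 0.04223421310553551 [ 0.4477 -0.2193] -6.3554982751269415 [  -6.2196  -78.3316 -150.7159  137.7885   65.701 ]
disc scene [[344.2628 300.3832]
 [337.8921 314.7063]
 [353.5723 327.3196]
 [369.5618 319.6466]] [[ 0.4678 -0.1789]
 [ 0.4198 -0.1888]
 [ 0.4142 -0.2383]
 [ 0.4593 -0.2588]] (array([ 0.4508, -0.2175]), np.float64(0.04213526868013535), array([ 0.4403, -0.2162]), np.float64(-6.36363790323777), array([  53.5807,  126.7132, -139.7399,  -65.9415]))
match [array([0.0026, 0.0016, 0.    ]), array([0.0031, 0.0024, 0.    ]), array([0.0035, 0.0018, 0.    ]), array([0.0031, 0.002 , 0.    ])]
boss top [[ 0.4459 -0.2182  0.048 ]] [[ 0.4497 -0.219   0.048 ]]
studs [[304.6016 145.6423]
 [321.9959 142.8652]
 [329.1944 157.1852]
 [316.7092 168.7849]
 [301.5342 161.589 ]]
x seat [0.5922 0.0169 0.118 ] n [-0.5    0.     0.866] a [-0.866 -0.    -0.5  ] b [ 0. -1.  0.] r 0.04230162305538646 [0.0426 0.0418 0.0423 0.0428 0.0419] ang 9.317766275624523 [-134.5654  153.486
[... 328 characters left out ...]
0.0287 -0.9996  0.    ] r 0.042355009704885004 [0.0428 0.0417 0.0425 0.0428 0.0419] ang 7.729957017946325 [-136.0717  151.9536   79.4363    8.6362  -65.305 ]
 tip px top/scene [[318.1317 162.9604]] [[308.321  204.1445]] seat->scene [[313.1882 212.8338]]
[[309.2063 198.4543]
 [324.8494 203.508 ]
 [323.3946 219.9062]
 [306.763  224.4946]
 [298.1424 210.7969]]
blade [ 10  10   7  29 130]
((12.998618125915527, 23.973756790161133), (28.22409439086914, 5.25588321685791), 86.98721313476562) [[0.5727 0.2931]
 [0.5732 0.2771]
 [0.4875 0.2737]
 [0.4869 0.2896]] [0.5301 0.2834 0.058 ] 0.015989875554826394 0.0858240922030643
blade angle -176.0061870326236
block px 223.6595744680851 179.12765957446808 47
```

View pics/hub.png

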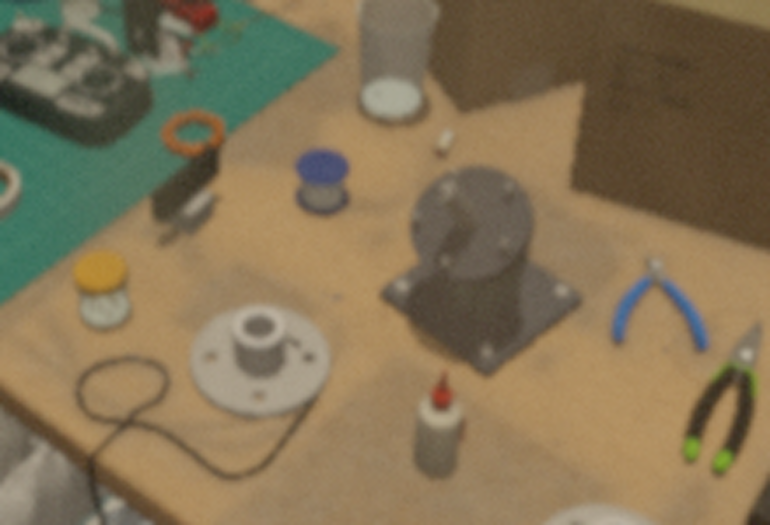

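The enlarged crop confirms the studs at scene (325,203), (324,219), (307,225) and (299,211). The fifth is hidden behind the shaft, whose tip is at (308,204). The hub seat is at about (0.593,0.017) with a stud radius of 42.3 mm. Disc5 is at about (0.449,-0.2185) with a hole radius of 42.2 mm. Both radii match the given 42 mm. Moving over disc5.

```bash
cat > go.py <<'E'
from h import *
np.set_printoptions(precision=3,suppress=True)
def dn(az,tilt=0,lean=np.pi):  # tool rotation: z against axis leaning 'tilt' toward azimuth lean; y at analog azimuth az (deg)
    a=np.radians(az); y=np.array([np.cos(a),np.sin(a),0]); z=np.array([0,0,-1.]); M=np.c_[np.cross(y,z),y,z]
    ax=np.cross([0,0,1],[np.cos(lean),np.sin(lean),0]); return R.from_rotvec(ax*np.radians(tilt))*R.from_matrix(M)
def need(pos,rot):
    o=ctrl.observe(); q=o['eef_rot']; C=R.from_quat([q[1],q[2],q[3],q[0]])
    print('shift rows',C.inv().apply(np.array(pos)-o['tcp_pos'])/.03,'turn rows',np.degrees((C.inv()*rot).as_rotvec())/5)
    print('t',o['clock'],'tcp',o['tcp_pos'],'q',o['joints'],'F',o['force'],'M',o['ft_torque'],'w',o['width'],o['grasp_force'])
E
P='python3 -m pendant'
for i in 1; do :; done
python3 -m pendant '[[[-0.66,-0.77,0],[0,0,0],100],[[-0.66,-0.77,0],[0,0,0],100],[[-0.66,-0.77,0],[0,0,0],100],[[-0.66,-0.77,0],[0,0,0],100],[[-0.66,-0.77,0],[0,0,0],100]]'
python3 -m pendant '[[[-0.66,-0.77,0],[0,0,0],100],[[-0.66,-0.77,0],[0,0,0],100],[[-0.66,-0.77,0],[0,0,0],100],[[-0.66,-0.77,0],[0,0,0],100],[[-0.66,-0.77,0],[0,0,0],100]]'
python3 -m pendant '[[[-0.66,-0.77,0],[0,0,0],100],[[-0.66,-0.77,0],[0,0,0],100],[[-0.66,-0.77,0],[0,0,0],100],[[-0.66,-0.77,0],[0,0,0],100],[[-0.66,-0.77,0],[0,0,0],100]]'
python3 -m pendant '[[[-0.66,-0.77,0],[0,0,0],100],[[-0.66,-0.77,0],[0,0,0],100],[[-0.66,-0.77,0],[0,0,0],100],[[-0.66,-0.77,0],[0,0,0],100],[[-0.66,-0.77,0],[0,0,0],100]]'
python3 -m pendant '[[[-0.66,-0.77,0.6],[0,0,0],100],[[-0.66,-0.77,0.6],[0,0,0],100],[[-0.66,-0.77,0.6],[0,0,0],100],[[-0.66,-0.77,0.6],[0,0,0],100],[[-0.66,-0.77,0.6],[0,0,0],100]]'
python3 -c "
from go import *
need([.449,-.2185,.010],dn(70))"
```

```text
clock: 0.52
tcp_pos: [0.2316, 0.3504, 0.2093]
eef_rot: [-0.0, 0.171, 0.985, -0.0]
force: [-0.6, -0.4, 0.3]
width: 0.999
grasp_force: 0.0
clock: 0.93
tcp_pos: [0.2857, 0.2083, 0.2096]
eef_rot: [-0.0, 0.171, 0.985, -0.0]
force: [-0.1, -0.6, -0.5]
width: 0.998
grasp_force: 0.0
clock: 1.35
tcp_pos: [0.3398, 0.0661, 0.2097]
eef_rot: [-0.0, 0.171, 0.985, 0.0]
force: [0.4, 1.2, 0.3]
width: 1.004
grasp_force: 0.0
clock: 1.77
tcp_pos: [0.394, -0.0762, 0.2096]
eef_rot: [-0.0, 0.172, 0.985, 0.0]
force: [1.7, -0.4, 1.2]
width: 0.994
grasp_force: 0.0
clock: 2.18
tcp_pos: [0.4481, -0.2182, 0.1186]
eef_rot: [-0.0, 0.172, 0.985, 0.0]
force: [1.6, -0.1, -0.0]
width: 1.001
grasp_force: 0.0
shift rows [-0.034  0.002  3.62 ] turn rows [ 0.001 -0.005  0.044]
t 2.1833 tcp [ 0.448 -0.218  0.119] q [-0.453  0.092 -0.278  1.201  0.    -0.108] F [ 1.563 -0.124 -0.014] M [ 0.078  0.022 -0.073] w 1.0011629298982478 0.0
```

```bash
python3 -m pendant '[[[0,0,0.9],[0,0,0],100],[[0,0,0.9],[0,0,0],100],[[0,0,0.9],[0,0,0],100],[[0,0,0.9],[0,0,0],100],[[0,0,0],[0,0,0],55]]'
python3 -m pendant '[[[0,0,0],[0,0,0],0],[[0,0,0],[0,0,0],0],[[0,0,0],[0,0,0],0],[[0,0,0],[0,0,0],0],[[0,0,0],[0,0,0],0]]'
python3 -c "
from go import *
need([.449,-.2185,.010],dn(160))"
```

```text
clock: 2.6
tcp_pos: [0.4443, -0.215, 0.0065]
eef_rot: [-0.004, 0.172, 0.985, 0.001]
force: [-1.6, 0.7, -0.2]
width: 0.888
grasp_force: 0.0
clock: 3.02
tcp_pos: [0.4493, -0.2178, 0.0142]
eef_rot: [0.002, 0.172, 0.985, -0.001]
force: [-1.8, -0.6, 5.7]
width: 0.473
grasp_force: 61.2
shift rows [ 0.002 -0.026  0.141] turn rows [ -0.046   0.019 -17.953]
t 3.0167 tcp [ 0.449 -0.218  0.014] q [-0.451  0.151 -0.449  0.966 -0.001 -0.106] F [-1.799 -0.562  5.688] M [-0.27   0.588 -0.024] w 0.47327531466449607 61.23377647250891
```

```bash
python3 -m pendant '[[[0,0,0],[0,0,0],0],[[0,0,0],[0,0,0],70],[[0,0,0],[0,0,0],70],[[0,0,0],[0,0,0],70],[[0,0,0],[0,0,0],70]]'
python3 -m pendant '[[[0,0,0],[0,0,-1],70],[[0,0,0],[0,0,-1],70],[[0,0,0],[0,0,-1],70],[[0,0,0],[0,0,-1],70],[[0,0,0],[0,0,-1],70]]'
python3 -m pendant '[[[0,0,0],[0,0,-1],70],[[0,0,0],[0,0,-1],70],[[0,0,0],[0,0,-1],70],[[0,0,0],[0,0,-1],70],[[0,0,0],[0,0,-1],70]]'
python3 -m pendant '[[[0,0,0],[0,0,-1],70],[[0,0,0],[0,0,-1],70],[[0,0,0],[0,0,-1],70],[[0,0,0],[0,0,-1],70],[[0,0,0],[0,0,-1],70]]'
python3 -m pendant '[[[0,0,0],[0,0,-1],70],[[0,0,0],[0,0,-1],70],[[0,0,0],[0,0,-1],70],[[0,0,0],[0,0,0],70],[[0,0,0],[0,0,0],70]]'
python3 - <<'E'
from go import *
t=snap('top','t1');s=snap('scene','s1')
need([.449,-.2185,.010],dn(160))
c=lambda im,u,v,w=30:cv2.resize(im[v-w:v+w,u-w:u+w],(390,390),interpolation=cv2.INTER_CUBIC)
cv2.imwrite('pics/m1.png',np.hstack([c(t,386,203),c(s,354,310)]))
E
```

```text
clock: 3.43
tcp_pos: [0.4483, -0.2167, 0.0121]
eef_rot: [0.0, 0.171, 0.985, 0.0]
force: [0.6, 0.0, 0.4]
width: 0.702
grasp_force: 0.0
clock: 3.85
tcp_pos: [0.4481, -0.2166, 0.0117]
eef_rot: [-0.0, -0.048, 0.999, 0.0]
force: [1.2, 0.3, 1.0]
width: 0.703
grasp_force: 0.0
clock: 4.27
tcp_pos: [0.4481, -0.2167, 0.0117]
eef_rot: [-0.0, -0.263, 0.965, 0.0]
force: [-0.5, -0.4, -0.7]
width: 0.697
grasp_force: 0.0
clock: 4.68
tcp_pos: [0.4481, -0.2166, 0.0117]
eef_rot: [0.0, -0.466, 0.885, 0.0]
force: [0.5, 0.9, 0.0]
width: 0.698
grasp_force: 0.0
clock: 5.1
tcp_pos: [0.4481, -0.2167, 0.0117]
eef_rot: [-0.0, -0.574, 0.819, 0.0]
force: [0.3, 0.2, -0.1]
width: 0.702
grasp_force: 0.0
shift rows [ 0.047 -0.048  0.058] turn rows [0.001 0.001 0.026]
t 5.2 tcp [ 0.448 -0.217  0.012] q [-0.45   0.154 -0.452  0.965  0.    -1.675] F [ 0.596  0.306 -0.239] M [-0.028  0.017  0.043] w 0.7015295372803536 0.0
```

View pics/m1.png

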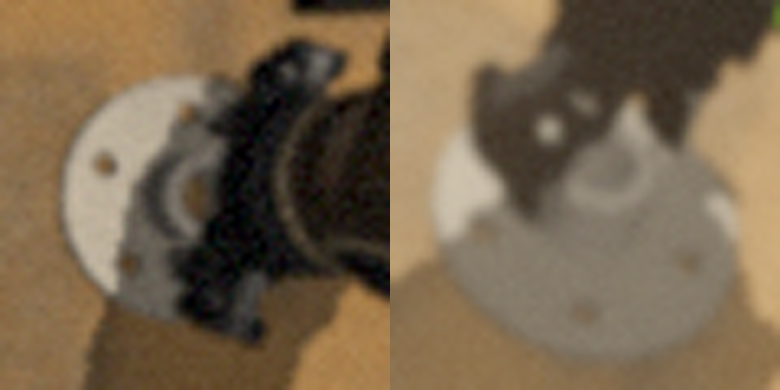

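The picture shows disc5 still in place, with top-view holes at (385,190), (372,198) and (376,213). The open fingers straddle the boss. Closing for the second, centring grasp.

```bash
python3 -m pendant '[[[0,0,0.05],[0,0,0],0],[[0,0,0],[0,0,0],0],[[0,0,0],[0,0,0],0],[[0,0,0],[0,0,0],0],[[0,0,0],[0,0,0],0]]'
python3 -m pendant '[[[0,0,0],[0,0,0],0],[[0,0,0],[0,0,0],0]]'
python3 - <<'E'
from go import *; from meas import *
t=snap('top','t2');s=snap('scene','s2')
need([.449,-.2185,.010],dn(160))
for n,im,H in(('top',t,[(384.8,190.2),(372.2,198.1),(376,213.5)]),('scene',s,[(337.9,314.7),(353.6,327.3),(369.6,319.6)])):
    h=np.array([refine(im,p,-1,2) for p in H]);Q=plane(n,h,.007)[:,:2];c,r,_,_,_=circ(Q);d=Q-c;a=np.degrees(np.arctan2(d[:,1],d[:,0]));print(n,c,r,a,(a+36)%72-36)
E
```

```text
clock: 5.62
tcp_pos: [0.4484, -0.2168, 0.0107]
eef_rot: [0.0, -0.575, 0.818, -0.0]
force: [-0.8, 1.3, 5.6]
width: 0.492
grasp_force: 60.5
clock: 5.78
tcp_pos: [0.4484, -0.2168, 0.0107]
eef_rot: [0.0, -0.575, 0.818, -0.0]
force: [-0.5, 0.5, 4.8]
width: 0.49
grasp_force: 60.5
shift rows [ 0.046 -0.035  0.024] turn rows [-0.01   0.     0.046]
t 5.8833 tcp [ 0.448 -0.217  0.011] q [-0.45   0.155 -0.454  0.961  0.    -1.676] F [-0.831  1.076  5.974] M [ 0.039 -0.026  0.031] w 0.4869437505468657 60.49366777762771
top [ 0.448 -0.213] 0.037982196983953324 [-37.937  62.333 142.324] [34.063 -9.667 -1.676]
scene [ 0.449 -0.219] 0.0413291890860018 [ 135.364 -152.903  -77.153] [-8.636 -8.903 -5.153]
```

```bash
python3 -m pendant '[[[0,0,-0.3],[0,0,0],0],[[0,0,-0.7],[0,0,0],0],[[0,0,-1],[0,0,0],0],[[0,0,-1],[0,0,0],0],[[0,0,-1],[0,0,0],0]]'
python3 -m pendant '[[[0,0,-1],[0,0,0],0],[[0,0,-1],[0,0,0],0],[[0,0,-1],[0,0,0],0]]'
python3 - <<'E'
from go import *
n=np.array([-.5,0,.866]);seat=np.array([.592,.018,.118])
need(seat+n*(.085+.0107),dn(160-20,30))
E
```

```text
clock: 6.3
tcp_pos: [0.4469, -0.2162, 0.1308]
eef_rot: [-0.001, -0.575, 0.818, 0.001]
force: [-0.0, -1.0, -3.3]
width: 0.485
grasp_force: 62.0
clock: 6.55
tcp_pos: [0.4472, -0.2164, 0.2212]
eef_rot: [-0.001, -0.575, 0.818, 0.001]
force: [0.8, -1.0, -3.9]
width: 0.486
grasp_force: 62.0
shift rows [-8.445 -0.401  0.677] turn rows [ 5.252 -3.008  3.949]
t 6.55 tcp [ 0.447 -0.216  0.221] q [-0.451  0.074 -0.072  1.426 -0.    -1.676] F [ 0.761 -0.975 -3.92 ] M [ 0.003 -0.067 -0.03 ] w 0.4863603718729934 61.96490177884698
```

```bash
python3 -m pendant '[[[-0.84,-0.04,0],[0,0,0],0],[[-0.84,-0.04,0],[0,0,0],0],[[-0.84,-0.04,0],[0,0,0],0],[[-0.84,-0.04,0],[0,0,0],0],[[-0.84,-0.04,0],[0,0,0],0]]'
python3 -m pendant '[[[-0.84,-0.04,0],[0,0,0],0],[[-0.84,-0.04,0],[0,0,0],0],[[-0.84,-0.04,0],[0,0,0],0],[[-0.84,-0.04,0],[0,0,0],0],[[-0.84,-0.04,0],[0,0,0],0]]'
python3 -m pendant '[[[0,0,0],[0.656,-0.376,0.494],0],[[0,0,0],[0.656,-0.376,0.494],0],[[0,0,0],[0.656,-0.376,0.494],0],[[0,0,0],[0.656,-0.376,0.494],0]]'
python3 -m pendant '[[[0,0,0],[0.656,-0.376,0.494],0],[[0,0,0],[0.656,-0.376,0.494],0],[[0,0,0],[0.656,-0.376,0.494],0],[[0,0,0],[0.656,-0.376,0.494],0],[[0,0,0],[0,0,0],0]]'
python3 - <<'E'
from go import *
n=np.array([-.5,0,.866]);seat=np.array([.592,.018,.118])
need(seat+n*(.085+.0107),dn(160-20,30))
t=snap('top','t3');s=snap('scene','s3')
c=lambda im,u,v,w=35:cv2.resize(im[v-w:v+w,u-w:u+w],(390,390),interpolation=cv2.INTER_CUBIC)
cv2.imwrite('pics/m3.png',np.hstack([c(t,313,155),c(s,305,195)]))
E
```

```text
clock: 6.97
tcp_pos: [0.4959, -0.099, 0.2197]
eef_rot: [-0.001, -0.575, 0.818, 0.001]
force: [0.3, -0.4, -4.5]
width: 0.489
grasp_force: 62.0
clock: 7.38
tcp_pos: [0.5441, 0.0175, 0.2195]
eef_rot: [-0.001, -0.575, 0.818, 0.001]
force: [0.7, -0.1, -5.2]
width: 0.493
grasp_force: 62.0
clock: 7.72
tcp_pos: [0.5438, 0.0165, 0.219]
eef_rot: [0.119, -0.497, 0.858, -0.055]
force: [0.2, 0.5, -4.0]
width: 0.486
grasp_force: 62.4
clock: 8.13
tcp_pos: [0.5401, 0.0164, 0.2162]
eef_rot: [0.233, -0.408, 0.876, -0.109]
force: [-1.8, -0.3, -5.9]
width: 0.488
grasp_force: 62.6
shift rows [0.046 0.14  0.512] turn rows [ 0.02  -0.028 -0.006]
t 8.1333 tcp [0.54  0.016 0.216] q [ 0.043 -0.282 -0.531  0.801 -0.022 -0.835] F [-1.803 -0.284 -5.905] M [ 0.05   1.176 -0.018] w 0.487939108282689 62.58358793333173
```

View pics/m3.png

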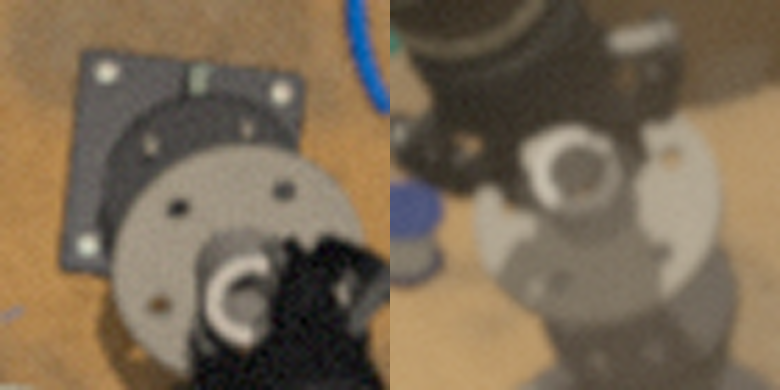

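The top view shows the tilted disc over the hub with holes at (310,157), (329,154) and (306,174). In the scene view holes are at (320,188) and (300,211). Checking the disc's angle in the grip.

Run:
```python
from go import *; from meas import *
ob=ctrl.observe();q=ob['eef_rot'];C=R.from_quat([q[1],q[2],q[3],q[0]]).as_matrix();n=-C[:,2];c=ob['tcp_pos']-n*.003
a=np.array([-.866,0,-.5]);a-=n*(a@n);a/=np.linalg.norm(a);b=np.cross(n,a);print('n',n)
for nm,f,H,sg in(('top','t3',[(309.95,157.2),(328.98,154.1),(306.4,174.4)],-1),('scene','s3',[(320.4,188),(299.6,210.8),(318.5,205.8)],-1)):
  im=cv2.imread('pics/%s.png'%f);h=np.array([refine(im,p,sg,2) for p in H]) if nm=='top' else np.array(H)
  o,d=ray(nm,h);X=o+d*(((c-o)@n)/(d@n))[:,None];uv=np.c_[(X-c)@a,(X-c)@b]
  cc,r,_,_,_=circ(uv);print(nm,h.tolist(),'centre',cc,'r',r)
  # fit with r=.042 & 72 spacing: complex linear  uv = c + g*exp(i*72k)
  for off in(0,cc):
    e=uv-off;an=np.degrees(np.arctan2(e[:,1],e[:,0]));print(an,(an+36)%72-36,np.linalg.norm(e,axis=1))
  k=np.round((an-an[0])/72);Z=uv[:,0]+1j*uv[:,1];A=np.c_[np.ones(3),np.exp(1j*np.radians(72*k))];s=np.linalg.lstsq(A,Z,rcond=None)[0];print('lin centre',s[0],'r',abs(s[1]),'phase',(np.degrees(np.angle(s[1]))+36)%72-36,'res',abs(A@s-Z))
```

```text
n [-0.498  0.     0.867]
top [[309.5771812080537, 156.93020134228186], [328.5248091603053, 153.8652671755725], [306.25889328063244, 174.3517786561265]] centre [ 0.002 -0.   ] r 0.0416688798130909
[-131.906  150.947  -58.358] [12.094  6.947 13.642] [0.04  0.039 0.043]
[-134.604  152.328  -61.072] [ 9.396  8.328 10.928] [0.042 0.042 0.042]
lin centre (0.003010569423531577+0.0004177227890853375j) r 0.0421162821250609 phase 9.578060747410433 res [0. 0. 0.]
scene [[320.4, 188.0], [299.6, 210.8], [318.5, 205.8]] centre [0.002 0.002] r 0.043047533022783156
[149.658   9.365  78.588] [5.658 9.365 6.588] [0.042 0.045 0.045]
[152.662   7.655  80.453] [8.662 7.655 8.453] [0.043 0.043 0.043]
lin centre (0.0016447907843866025+0.001265262076128948j) r 0.043228439449414645 phase 8.221999662944967 res [0. 0. 0.]
```

```bash
cat >> go.py <<'E'
nv=np.array([-.5,0,.866])
E
python3 - <<'E'
from go import *
seat=np.array([.5945,.0175,.118])
need(seat+nv*(.020+.0107),dn(140,30))
E
```

```text
shift rows [0.092 0.166 2.755] turn rows [ 0.019 -0.019  0.021]
t 8.2333 tcp [0.543 0.016 0.219] q [ 0.043 -0.278 -0.522  0.805 -0.021 -0.837] F [ 0.55   0.15  -4.757] M [0.068 0.961 0.012] w 0.48569530716231096 62.58192781358957
```

```bash
python3 -m pendant '[[[0.09,0.17,0.3],[0,0,0],0],[[0,0,0.6],[0,0,0],0],[[0,0,0.4],[0,0,0],0],[[0,0,0.3],[0,0,0],0],[[0,0,0.3],[0,0,0],0]]'
python3 -m pendant '[[[0,0,0.3],[0,0,0],0],[[0,0,0.3],[0,0,0],0],[[0,0,0.25],[0,0,0],0],[[0,0,0],[0,0,0],0]]'
python3 - <<'E'
from go import *
seat=np.array([.5945,.0175,.118])
t=snap('top','t4');s=snap('scene','s4')
need(seat+nv*(.020+.0107),dn(140,30))
c=lambda im,u,v,w=28:cv2.resize(im[v-w:v+w,u-w:u+w],(390,390),interpolation=cv2.INTER_CUBIC)
cv2.imwrite('pics/m4.png',np.hstack([c(t,317,160),c(s,309,204)]))
E
```

```text
clock: 8.65
tcp_pos: [0.5685, 0.0176, 0.1664]
eef_rot: [0.234, -0.409, 0.875, -0.109]
force: [-2.5, 0.2, -4.4]
width: 0.493
grasp_force: 63.1
clock: 8.98
tcp_pos: [0.5811, 0.0174, 0.144]
eef_rot: [0.234, -0.408, 0.875, -0.11]
force: [-0.3, -0.1, -5.8]
width: 0.488
grasp_force: 62.9
shift rows [ 0.038  0.044 -0.008] turn rows [-0.004 -0.004  0.005]
t 9.0833 tcp [0.581 0.018 0.145] q [ 0.042 -0.178 -0.614  0.612 -0.021 -0.837] F [-2.638  0.974 -7.397] M [0.105 1.641 0.01 ] w 0.4864787055899653 62.826995719224215
```

View pics/m4.png

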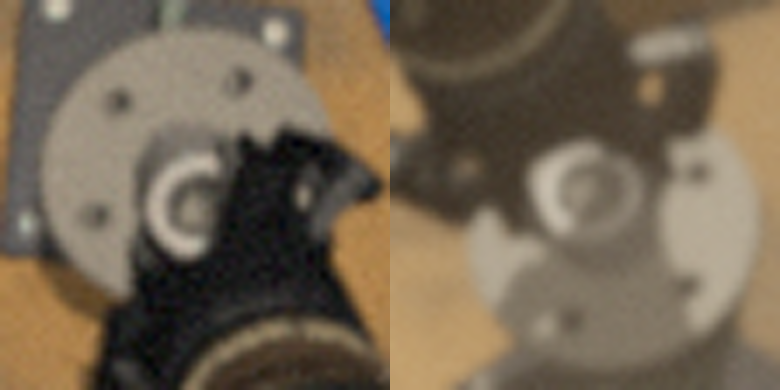

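The shaft tip shows inside the boss ring, roughly concentric, at top crop (195,210) and scene crop (582,188). Continuing down, watching the force.

```bash
python3 -m pendant '[[[0.02,0.02,0.1],[0,0,0],0],[[0,0,0.1],[0,0,0],0],[[0,0,0],[0,0,0],0]]'
python3 -m pendant '[[[0,0,0.1],[0,0,0],0],[[0,0,0],[0,0,0],0]]'
python3 -m pendant '[[[0,0,0.1],[0,0,0],0],[[0,0,0],[0,0,0],0]]'
python3 - <<'E'
from go import *
seat=np.array([.5945,.0175,.118])
need(seat+nv*(.010+.0107),dn(140,30))
E
```

```text
clock: 9.33
tcp_pos: [0.5831, 0.0179, 0.1407]
eef_rot: [0.235, -0.408, 0.875, -0.11]
force: [-3.8, 1.4, -4.6]
width: 0.487
grasp_force: 63.2
clock: 9.5
tcp_pos: [0.5839, 0.0179, 0.1374]
eef_rot: [0.235, -0.409, 0.875, -0.109]
force: [-4.0, 1.7, -7.2]
width: 0.488
grasp_force: 63.0
clock: 9.67
tcp_pos: [0.5853, 0.0178, 0.1344]
eef_rot: [0.234, -0.409, 0.875, -0.109]
force: [-4.2, 2.7, -4.9]
width: 0.488
grasp_force: 63.1
shift rows [ 0.012 -0.001 -0.064] turn rows [0.004 0.    0.008]
t 9.6667 tcp [0.585 0.018 0.134] q [ 0.041 -0.163 -0.626  0.584 -0.02  -0.837] F [-4.202  2.687 -4.938] M [0.318 2.096 0.193] w 0.4883705602012747 63.11817202717066
```

```bash
python3 -m pendant '[[[0,0,0.1],[0,0,0],0],[[0,0,0],[0,0,0],0]]'
python3 -m pendant '[[[0,0,0.1],[0,0,0],0],[[0,0,0],[0,0,0],0]]'
python3 -m pendant '[[[0,0,0.1],[0,0,0],0],[[0,0,0],[0,0,0],0]]'
python3 - <<'E'
from go import *
seat=np.array([.5945,.0175,.118])
need(seat+nv*(.000+.0107),dn(140,30))
E
```

```text
clock: 9.83
tcp_pos: [0.5868, 0.0178, 0.1318]
eef_rot: [0.234, -0.409, 0.875, -0.109]
force: [-3.9, 1.6, -6.7]
width: 0.488
grasp_force: 63.2
clock: 10.0
tcp_pos: [0.5877, 0.0182, 0.1301]
eef_rot: [0.235, -0.409, 0.875, -0.109]
force: [-17.6, 3.6, 3.0]
width: 0.493
grasp_force: 64.7
clock: 10.17
tcp_pos: [0.5882, 0.019, 0.1283]
eef_rot: [0.235, -0.41, 0.875, -0.108]
force: [-30.6, 6.7, 13.6]
width: 0.484
grasp_force: 68.1
shift rows [ 0.031 -0.041  0.045] turn rows [0.028 0.02  0.028]
t 10.1667 tcp [0.588 0.019 0.128] q [ 0.042 -0.153 -0.632  0.569 -0.018 -0.839] F [-30.586   6.662  13.621] M [0.405 3.988 0.772] w 0.4842979598388836 68.05632850388065
```

```bash
python3 -m pendant '[[[0.02,0.05,0],[0,0,0],0],[[0,0,0],[0,0,0],0]]'
python3 -m pendant '[[[0.02,0.03,0],[0,0,0],0],[[0,0,0],[0,0,0],0]]'
python3 -m pendant '[[[0,0,0.06],[0,0,0],0],[[0,0,0],[0,0,0],0]]'
python3 - <<'E'
from go import *
seat=np.array([.5945,.0175,.118])
need(seat+nv*(.000+.0107),dn(140,30))
E
```

```text
clock: 10.33
tcp_pos: [0.5881, 0.019, 0.1282]
eef_rot: [0.236, -0.409, 0.875, -0.109]
force: [-23.7, 4.7, 10.6]
width: 0.489
grasp_force: 67.4
clock: 10.5
tcp_pos: [0.5881, 0.019, 0.1283]
eef_rot: [0.236, -0.409, 0.874, -0.11]
force: [-18.3, 5.1, 8.9]
width: 0.489
grasp_force: 66.9
clock: 10.67
tcp_pos: [0.5882, 0.019, 0.1279]
eef_rot: [0.236, -0.409, 0.874, -0.11]
force: [-34.4, 4.6, 22.3]
width: 0.489
grasp_force: 69.0
shift rows [ 0.029 -0.046  0.033] turn rows [-0.02   0.038  0.026]
t 10.6667 tcp [0.588 0.019 0.128] q [ 0.043 -0.155 -0.637  0.562 -0.02  -0.838] F [-34.437   4.632  22.326] M [0.063 3.707 0.466] w 0.48859347504900147 69.04175128089264
```

```bash
python3 -m pendant '[[[0.03,0.04,0.06],[0,0,0],0],[[0,0,0],[0,0,0],0]]'
python3 -m pendant '[[[0,0,0],[0,0,0],30],[[0,0,0],[0,0,0],60],[[0,0,0],[0,0,0],70],[[0,0,0],[0,0,0],70]]'
python3 - <<'E'
from go import *
seat=np.array([.5936,.019,.118])
need(seat+nv*(.000+.0107),dn(140,30))
t=snap('top','t5');s=snap('scene','s5')
E
```

```text
clock: 10.83
tcp_pos: [0.5883, 0.0191, 0.1277]
eef_rot: [0.238, -0.409, 0.874, -0.11]
force: [-44.0, 3.5, 32.5]
width: 0.486
grasp_force: 70.5
clock: 11.17
tcp_pos: [0.5912, 0.0181, 0.1253]
eef_rot: [0.238, -0.408, 0.875, -0.111]
force: [0.4, -0.6, 0.1]
width: 0.696
grasp_force: 0.0
shift rows [ 0.011  0.057 -0.107] turn rows [-0.069  0.049  0.003]
t 11.1667 tcp [0.591 0.018 0.125] q [ 0.043 -0.15  -0.641  0.55  -0.022 -0.836] F [ 0.44  -0.619  0.073] M [-0.012  0.462 -0.016] w 0.6959779015565243 0.0
```

```bash
python3 -m pendant '[[[0.01,0.05,-0.2],[0,0,0],75],[[0,0,-0.5],[0,0,0],75],[[0,0,-1],[0,0,0],75],[[0,0,-1],[0,0,0],75],[[0,0,-1],[0,0,0],75]]'
python3 -m pendant '[[[0.2,-1,0],[0,0,0],75],[[0.2,-1,0],[0,0,0],75],[[0.2,-1,0],[0,0,0],75],[[0.2,-1,0],[0,0,0],75],[[0.2,-1,0],[0,0,0],75]]'
python3 - <<'E'
from go import *
need([.53,.283,.20],dn(94))
t=snap('top','t6');s=snap('scene','s6')
c=lambda im,u,v,w=26:cv2.resize(im[v-w:v+w,u-w:u+w],(390,390),interpolation=cv2.INTER_CUBIC)
cv2.imwrite('pics/m6.png',np.hstack([c(t,315,157),c(s,313,208)]))
E
```

```text
clock: 11.68
tcp_pos: [0.5314, 0.0189, 0.2185]
eef_rot: [0.235, -0.408, 0.875, -0.11]
force: [1.2, 0.5, -0.2]
width: 0.753
grasp_force: 0.0
clock: 12.1
tcp_pos: [0.6157, -0.1017, 0.2667]
eef_rot: [0.235, -0.408, 0.875, -0.11]
force: [0.5, 0.4, 0.2]
width: 0.753
grasp_force: 0.0
shift rows [-7.523 10.989  0.48 ] turn rows [-2.819  5.512  8.985]
t 12.1 tcp [ 0.616 -0.102  0.267] q [-0.219 -0.12  -0.298  0.878  0.109 -1.063] F [0.493 0.436 0.221] M [0.019 0.444 0.007] w 0.7528435947064185 0.0
```

View pics/m6.png

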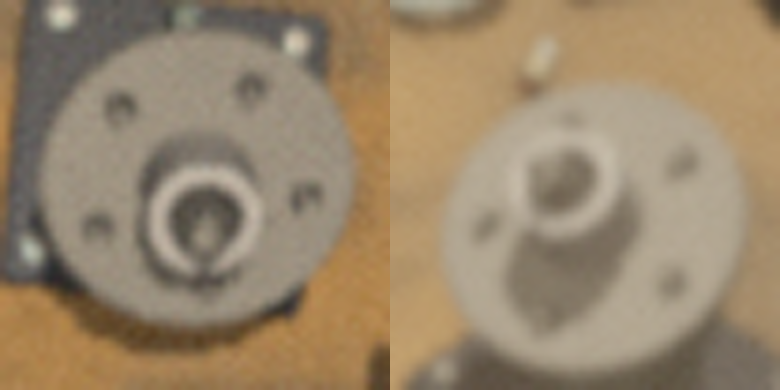

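The picture shows all five studs through the disc, at top crop (120,105), (252,88), (307,197), (205,285) and (97,228). The shaft stands in the boss. I'll check the height by triangulation and average frames to read how the square shaft is turned.

Run:
```python
from go import *
T=np.mean([ctrl.camera('top').astype(float) for _ in range(8)],0)[:,:,::-1];S=np.mean([ctrl.camera('scene').astype(float) for _ in range(8)],0)[:,:,::-1]
np.save('T.npy',T);np.save('S.npy',S)
def tri(pt,ps):
    o1,d1=ray('top',[pt]);o2,d2=ray('scene',[ps]);d1=d1[0];d2=d2[0]
    k=np.linalg.lstsq(np.c_[d1,-d2],o2-o1,rcond=None)[0];p,q=o1+k[0]*d1,o2+k[1]*d2;return (p+q)/2,np.linalg.norm(p-q)
print('boss top',tri((316.3,160.3),(310.3,206)),'tip',tri((316.6,161.9),(308.3,205.3)))
seat=np.array([.5936,.019,.118]);print('expect',seat+nv*.048,seat+nv*.068)
for nm in('top','scene'):print(nm,proj(nm,[seat+nv*.048,seat+nv*.068]))
def c(im,u,v,w=9):
    p=cv2.resize(im[v-w:v+w+1,u-w:u+w+1],(390,390),interpolation=cv2.INTER_CUBIC);lo,hi=np.percentile(p,2),np.percentile(p,90);return np.clip((p-lo)/(hi-lo)*255,0,255)
cv2.imwrite('pics/m7.png',np.hstack([c(T,316,161),c(S,310,206)]))
```

```text
boss top (array([0.569, 0.017, 0.161]), np.float64(0.0031990745119000216)) tip (array([0.562, 0.019, 0.168]), np.float64(0.00048328132251133877))
expect [0.57  0.019 0.16 ] [0.56  0.019 0.177]
top [[315.955 159.701]
 [317.029 162.46 ]]
scene [[309.301 206.108]
 [307.722 203.404]][ WARN:0@5.513] global loadsave.cpp:1063 imwrite_ Unsupported depth image for selected encoder is fallbacked to CV_8U.
```

View pics/m7.png

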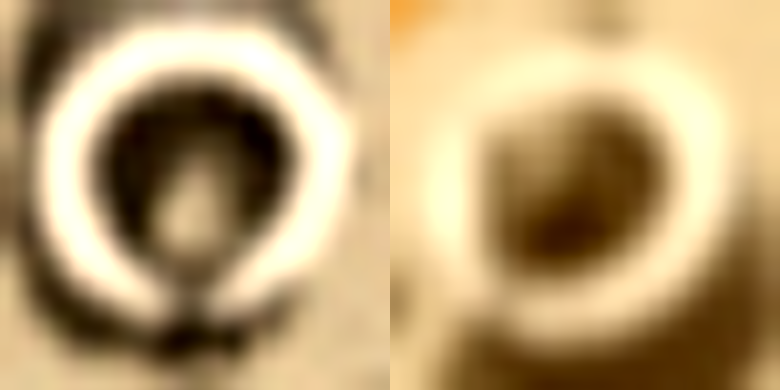

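The boss top triangulates to z≈0.161 against 0.160 expected, so the disc is home. In the enlarged top view the bright shaft tip is at crop (190,205) with a narrow V-notch at (190,300). A shaft corner therefore points at the robot, and the flats lie near 45°. Next, the handle.

```bash
python3 -m pendant '[[[0,0,0],[-0.256,0.501,0.817],75],[[0,0,0],[-0.256,0.501,0.817],75],[[0,0,0],[-0.256,0.501,0.817],75],[[0,0,0],[-0.256,0.501,0.817],75],[[0,0,0],[-0.256,0.501,0.817],75]]'
python3 -m pendant '[[[0,0,0],[-0.256,0.501,0.817],75],[[0,0,0],[-0.256,0.501,0.817],75],[[0,0,0],[-0.256,0.501,0.817],75],[[0,0,0],[-0.256,0.501,0.817],75],[[0,0,0],[-0.256,0.501,0.817],75]]'
python3 -m pendant '[[[0,0,0],[-0.256,0.501,0.817],75],[[0,0,0],[0,0,0],75]]'
python3 - <<'E'
from go import *
need([.531,.285,.20],dn(94))
T=np.load('T.npy');S=np.load('S.npy')
# handle: steel block bright pixels in top at z=.026 ; blade in both
for nm,im,box in(('top',T,(211,155,237,205)),('scene',S,(218,186,248,222))):
    x0,y0,x1,y1=box;g=im[y0:y1,x0:x1];k=cv2.connectedComponentsWithStats((g.max(2)<75).astype(np.uint8));i=1+np.argmax(k[2][1:,4])
    ys,xs=np.where(k[1]==i);rc=cv2.minAreaRect(np.c_[xs,ys].astype(np.float32));bp=cv2.boxPoints(rc)+[x0,y0];print(nm,k[2][i],rc,plane(nm,[k[3][i]+[x0,y0]],.058 if nm=='top' else .044))
    print(bp)
g=T[155:205,211:237];st=(g.min(2)>140);ys,xs=np.where(st);p=[xs.mean()+211,ys.mean()+155];print('block',len(xs),p,plane('top',[p],.026), plane('top',[[xs.min()+210.5,p[1]],[xs.max()+211.5,p[1]],[p[0],ys.min()+154.5],[p[0],ys.max()+155.5]],.026))
E
```

```text
clock: 13.42
tcp_pos: [0.6151, -0.1003, 0.2661]
eef_rot: [0.131, -0.243, 0.959, -0.061]
force: [1.5, 0.3, -0.2]
width: 0.748
grasp_force: 0.0
clock: 13.83
tcp_pos: [0.6153, -0.1002, 0.2658]
eef_rot: [0.021, -0.069, 0.997, -0.01]
force: [0.3, 0.7, -0.1]
width: 0.751
grasp_force: 0.0
clock: 14.0
tcp_pos: [0.6162, -0.1009, 0.2636]
eef_rot: [-0.003, -0.034, 0.999, 0.001]
force: [-0.1, -0.0, -0.5]
width: 0.75
grasp_force: 0.0
shift rows [ 1.956 13.021  2.148] turn rows [ 0.017 -0.06  -0.029]
t 14.0 tcp [ 0.616 -0.101  0.264] q [-0.162  0.338  0.348  1.586  0.    -0.23 ] F [-0.08  -0.041 -0.522] M [-0.014 -0.029  0.021] w 0.7501702259008068 0.0
top [ 10  10   7  29 131] ((12.998461723327637, 23.972307205200195), (28.23423957824707, 5.214181900024414), 86.8201675415039) [[0.528 0.284 0.058]]
[[220.612 165.022]
 [225.818 164.732]
 [227.385 192.923]
 [222.178 193.212]]
scene [15  7  8 11 43] ((19.060001373291016, 12.079999923706055), (5.0, 10.800000190734863), 53.13010025024414) [[0.557 0.288 0.044]]
[[231.24 199.32]
 [239.88 192.84]
 [242.88 196.84]
 [234.24 203.32]]
block 67 [np.float64(223.5820895522388), np.float64(179.044776119403)] [[0.533 0.287 0.026]] [[0.533 0.306 0.026]
 [0.532 0.269 0.026]
 [0.553 0.287 0.026]
 [0.513 0.288 0.026]]
```

```bash
python3 -m pendant '[[[0.15,1,0],[0,0,0],75],[[0.15,1,0],[0,0,0],75],[[0.15,1,0],[0,0,0],75],[[0.15,1,0],[0,0,0],75],[[0.15,1,0],[0,0,0],75]]'
python3 -m pendant '[[[0.15,1,0],[0,0,0],75],[[0.15,1,0],[0,0,0],75],[[0.15,1,0],[0,0,0],60],[[0.15,1,0],[0,0,0],60],[[0.15,1,0],[0,0,0],60]]'
python3 -m pendant '[[[0.15,1,0.6],[0,0,0],60],[[0.15,1,0.8],[0,0,0],60],[[0.15,1,0.8],[0,0,0],60],[[0,0,0],[0,0,0],60]]'
python3 - <<'E'
from go import *
need([.532,.287,.031],dn(94))
E
```

```text
clock: 14.42
tcp_pos: [0.5817, 0.0488, 0.2659]
eef_rot: [0.001, -0.036, 0.999, 0.0]
force: [0.7, -0.7, -0.3]
width: 0.749
grasp_force: 0.0
clock: 14.83
tcp_pos: [0.5487, 0.1971, 0.2661]
eef_rot: [0.001, -0.036, 0.999, 0.0]
force: [0.3, 0.2, -0.4]
width: 0.599
grasp_force: 0.0
clock: 15.17
tcp_pos: [0.5264, 0.2881, 0.1946]
eef_rot: [-0.003, -0.038, 0.999, -0.0]
force: [-1.3, -0.8, -0.4]
width: 0.599
grasp_force: 0.0
shift rows [-0.213 -0.05   5.453] turn rows [-0.004 -0.065  0.074]
t 15.1667 tcp [0.526 0.288 0.195] q [0.5   0.275 0.111 1.412 0.002 0.423] F [-1.313 -0.817 -0.368] M [-0.03   0.041  0.062] w 0.5988460345214429 0.0
```

```bash
python3 -m pendant '[[[-0.2,-0.05,1],[0,0,0],60],[[0,0,1],[0,0,0],60],[[0,0,1],[0,0,0],60],[[0,0,1],[0,0,0],50],[[0,0,0.7],[0,0,0],50]]'
python3 -m pendant '[[[0,0,0.4],[0,0,0],50],[[0,0,0.3],[0,0,0],50],[[0,0,0],[0,0,0],50],[[0,0,0],[0,0,0],50]]'
python3 - <<'E'
from go import *
need([.532,.287,.031],dn(94))
E
```

```text
clock: 15.58
tcp_pos: [0.5346, 0.2827, 0.0565]
eef_rot: [-0.001, -0.036, 0.999, -0.0]
force: [0.9, 1.0, 0.1]
width: 0.495
grasp_force: 0.0
clock: 15.92
tcp_pos: [0.536, 0.2836, 0.0388]
eef_rot: [0.0, -0.035, 0.999, 0.0]
force: [-0.2, 0.2, -0.3]
width: 0.498
grasp_force: 0.0
shift rows [0.125 0.121 0.259] turn rows [0.008 0.007 0.002]
t 15.9167 tcp [0.536 0.284 0.039] q [ 0.487  0.327 -0.165  1.078  0.     0.417] F [-0.211  0.158 -0.296] M [0.054 0.019 0.01 ] w 0.49752924939894017 0.0
```

```bash
python3 -m pendant '[[[0.12,0.12,0.26],[0,0,0],40],[[0,0,0],[0,0,0],0],[[0,0,0],[0,0,0],0],[[0,0,0],[0,0,0],0],[[0,0,0],[0,0,0],0]]'
python3 -m pendant '[[[0,0,0],[0,0,0],0],[[0,0,0],[0,0,0],0]]'
python3 - <<'E'
from go import *
need([.532,.287,.031],dn(94))
E
```

```text
clock: 16.33
tcp_pos: [0.5318, 0.2871, 0.0306]
eef_rot: [-0.0, -0.035, 0.999, 0.0]
force: [-0.0, 0.6, 1.7]
width: 0.147
grasp_force: 61.4
clock: 16.5
tcp_pos: [0.5319, 0.287, 0.0305]
eef_rot: [-0.0, -0.035, 0.999, 0.0]
force: [-0.3, 0.3, 2.8]
width: 0.142
grasp_force: 61.6
shift rows [-0.004 -0.001 -0.016] turn rows [ 0.006 -0.001 -0.001]
t 16.5 tcp [0.532 0.287 0.031] q [ 0.495  0.329 -0.181  1.061  0.001  0.425] F [-0.328  0.322  2.831] M [-0.058  0.22   0.049] w 0.14178716249778434 61.59534573554993
```

```bash
python3 -m pendant '[[[0,0,-0.3],[0,0,0],0],[[0,0,-1],[0,0,0],0],[[0,0,-1],[0,0,0],0],[[0,0,-1],[0,0,0],0],[[0,0,-1],[0,0,0],0]]'
python3 -m pendant '[[[0,0,-1],[0,0,0],0],[[0,0,-1],[0,0,0],0],[[0,0,-1],[0,0,0],0],[[0,0,0],[0,0,0],0]]'
python3 - <<'E'
from go import *
need(np.array([.5936,.019,.118])+nv*(.085+.0305),dn(135.4,30))
E
```

```text
clock: 16.92
tcp_pos: [0.5314, 0.2866, 0.1606]
eef_rot: [-0.001, -0.035, 0.999, -0.0]
force: [0.4, 0.4, -1.8]
width: 0.142
grasp_force: 61.0
clock: 17.25
tcp_pos: [0.5332, 0.2876, 0.256]
eef_rot: [0.004, -0.035, 0.999, 0.002]
force: [0.1, -1.2, 0.0]
width: 0.141
grasp_force: 61.1
shift rows [ 0.546 -8.942  1.227] turn rows [ 2.571 -5.471 -8.107]
t 17.25 tcp [0.533 0.288 0.256] q [0.494 0.283 0.256 1.535 0.    0.425] F [ 0.121 -1.208  0.019] M [ 0.017 -0.001  0.001] w 0.14135977463701352 61.09712362289429
```

```bash
python3 -m pendant '[[[0.06,-0.99,0],[0,0,0],0],[[0.06,-0.99,0],[0,0,0],0],[[0.06,-0.99,0],[0,0,0],0],[[0.06,-0.99,0],[0,0,0],0],[[0.06,-0.99,0],[0,0,0],0]]'
python3 -m pendant '[[[0.06,-0.99,0],[0,0,0],0],[[0.06,-0.99,0],[0,0,0],0],[[0.06,-0.99,0],[0,0,0],0],[[0.06,-0.99,0],[0,0,0],0],[[0,0,0],[0.257,-0.547,-0.81],0]]'
python3 -m pendant '[[[0,0,0],[0.257,-0.547,-0.81],0],[[0,0,0],[0.257,-0.547,-0.81],0],[[0,0,0],[0.257,-0.547,-0.81],0],[[0,0,0],[0.257,-0.547,-0.81],0],[[0,0,0],[0.257,-0.547,-0.81],0]]'
python3 -m pendant '[[[0,0,0],[0.257,-0.547,-0.81],0],[[0,0,0],[0.257,-0.547,-0.81],0],[[0,0,0],[0.257,-0.547,-0.81],0],[[0,0,0],[0.257,-0.547,-0.81],0],[[0,0,0],[0,0,0],0]]'
python3 - <<'E'
from go import *
T=np.mean([ctrl.camera('top').astype(float) for _ in range(4)],0)[:,:,::-1];S=np.mean([ctrl.camera('scene').astype(float) for _ in range(4)],0)[:,:,::-1]
np.save('T8.npy',T);np.save('S8.npy',S)
need(np.array([.5936,.019,.118])+nv*(.085+.0305),dn(135.4,30))
o=ctrl.observe()['tcp_pos']
print([proj(n,[o-nv*.0305,o+nv*.03]) for n in('top','scene')])
c=lambda im,u,v,w=30:cv2.resize(im[v-w:v+w,u-w:u+w].astype(np.uint8),(390,390),interpolation=cv2.INTER_CUBIC)
cv2.imwrite('pics/m8.png',np.hstack([c(T,318,165),c(S,308,195)]))
E
```

```text
clock: 17.67
tcp_pos: [0.5327, 0.1367, 0.2486]
eef_rot: [-0.001, -0.035, 0.999, -0.0]
force: [1.3, -1.5, -1.0]
width: 0.14
grasp_force: 61.0
clock: 18.08
tcp_pos: [0.5347, 0.0141, 0.2474]
eef_rot: [0.022, -0.068, 0.997, -0.012]
force: [-1.2, -0.6, -1.0]
width: 0.143
grasp_force: 61.0
clock: 18.5
tcp_pos: [0.5338, 0.0191, 0.2486]
eef_rot: [0.144, -0.245, 0.957, -0.062]
force: [-0.1, -0.7, -0.9]
width: 0.142
grasp_force: 61.0
clock: 18.92
tcp_pos: [0.5318, 0.0187, 0.2474]
eef_rot: [0.234, -0.374, 0.892, -0.1]
force: [-1.1, -0.5, -1.9]
width: 0.139
grasp_force: 61.0
shift rows [0.337 0.338 0.915] turn rows [ 0.043 -0.104  0.014]
t 19.3167 tcp [0.535 0.019 0.249] q [ 0.054 -0.29  -0.462  0.885 -0.03  -0.747] F [-0.028 -1.561 -1.676] M [0.002 0.62  0.005] w 0.1392408318711776 61.037975549697876
[array([[319.758, 163.806],
       [323.551, 173.257]]), array([[306.914, 192.58 ],
       [301.579, 182.957]])]
```

View pics/m8.png

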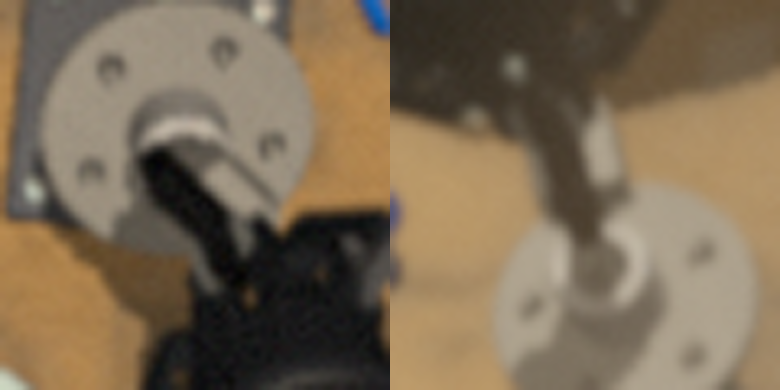

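The top crop shows the black blade from (150,165) to (235,280), with the steel socket under it hovering above the boss. The scene crop shows the socket at (600,140) above the boss ring at (600,265). Aligning, then descending to the shaft tip.

```bash
python3 -m pendant '[[[0.33,0.33,0.4],[0.04,-0.1,0],0],[[0,0,0.5],[0,0,0],0],[[0,0,0.25],[0,0,0],0],[[0,0,0],[0,0,0],0]]'
python3 - <<'E'
from go import *
C=dn(135.4,30).as_matrix();seat=np.array([.5936,.019,.118])
need(seat+nv*(.070+.0305),dn(135.4,30))
o=np.array([.535,.019,.249]);m=o-nv*.0305
T=np.load('T8.npy')
for s in(.026,.062): print(proj('top',[m+nv*s-C[:,0]*.045+C[:,1]*k for k in(-.007,0,.007)]).tolist())
g=(T.max(2)<55).astype(np.uint8)[150:185,300:330];ys,xs=np.where(g);ys+=150;xs+=300
d=proj('top',[m+nv*.062-C[:,0]*.045,m+nv*.062]);u=(d[0]-d[1])/np.linalg.norm(d[0]-d[1]);print(u,np.linalg.norm(d[0]-d[1]))
pr=np.c_[xs,ys]@u;i=np.argsort(pr)[-6:];print(np.c_[xs,ys][i],pr[i], d[0]@u)
E
```

```text
clock: 19.65
tcp_pos: [0.539, 0.0189, 0.21]
eef_rot: [0.237, -0.374, 0.891, -0.1]
force: [-0.7, -0.2, -1.2]
width: 0.139
grasp_force: 61.0
shift rows [-0.033 -0.028  0.215] turn rows [ 0.022 -0.025  0.017]
t 19.65 tcp [0.539 0.019 0.21 ] q [ 0.05  -0.283 -0.545  0.788 -0.025 -0.751] F [-0.654 -0.167 -1.192] M [0.021 0.626 0.054] w 0.13867129152397292 60.99698781967163
[[311.4416101025151, 154.4665592424865], [309.41204245056446, 156.34830568598176], [307.3899714213657, 158.2228221118577]]
[[313.46413194234276, 159.8723310815543], [311.3603092836258, 161.8074798913179], [309.26454467549775, 163.73483405143662]]
[-0.729 -0.685] 16.965691101541104
[[312 158]
 [311 159]
 [310 160]
 [311 158]
 [310 159]
 [309 160]] [-335.578 -335.533 -335.489 -334.849 -334.805 -334.76 ] -337.7182873517953
```

```bash
python3 -m pendant '[[[-0.09,-0.03,0.1],[0.02,-0.02,0.02],0],[[0,0,0.1],[0,0,0],0],[[0,0,0],[0,0,0],0]]'
python3 -m pendant '[[[0,0,0.1],[0,0,0],0],[[0,0,0],[0,0,0],0]]'
python3 -m pendant '[[[0,0,0.1],[0,0,0],0],[[0,0,0],[0,0,0],0]]'
python3 - <<'E'
from go import *
C=dn(135.4,30).as_matrix();seat=np.array([.5936,.019,.118])
need(seat+nv*(.060+.0305)-C[:,0]*.002,dn(135.4,30))
E
```

```text
clock: 19.9
tcp_pos: [0.545, 0.0203, 0.2086]
eef_rot: [0.24, -0.373, 0.891, -0.1]
force: [-0.1, 0.0, -1.9]
width: 0.139
grasp_force: 61.0
clock: 20.07
tcp_pos: [0.5463, 0.0202, 0.2059]
eef_rot: [0.24, -0.373, 0.891, -0.1]
force: [0.4, 0.6, -1.2]
width: 0.143
grasp_force: 61.1
clock: 20.23
tcp_pos: [0.5475, 0.0203, 0.2045]
eef_rot: [0.241, -0.373, 0.891, -0.101]
force: [-8.1, 0.5, 6.9]
width: 0.139
grasp_force: 62.5
shift rows [0.042 0.049 0.25 ] turn rows [-0.033  0.039 -0.002]
t 20.2333 tcp [0.547 0.02  0.205] q [ 0.052 -0.27  -0.553  0.761 -0.026 -0.747] F [-8.087  0.455  6.936] M [-0.024  1.551 -0.012] w 0.13891140529398022 62.48616814613342
```

```bash
python3 -m pendant '[[[0,0,-0.1],[0,0,0],0],[[0.045,0.05,0],[0,0,0],0],[[0,0,0],[0,0,0],0]]'
python3 -m pendant '[[[0,0,0.12],[0,0,0],0],[[0,0,0],[0,0,0],0]]'
python3 -m pendant '[[[0,0,0.1],[0,0,0],0],[[0,0,0],[0,0,0],0]]'
python3 - <<'E'
from go import *
C=dn(135.4,30).as_matrix();seat=np.array([.5936,.019,.118])
need(seat+nv*(.060+.0305)-C[:,0]*.002,dn(135.4,30))
E
```

```text
clock: 20.48
tcp_pos: [0.5439, 0.0203, 0.2046]
eef_rot: [0.24, -0.373, 0.891, -0.1]
force: [0.4, -0.5, -1.1]
width: 0.142
grasp_force: 61.1
clock: 20.65
tcp_pos: [0.5459, 0.0202, 0.2012]
eef_rot: [0.24, -0.373, 0.891, -0.1]
force: [-3.2, -0.1, 1.7]
width: 0.141
grasp_force: 61.6
clock: 20.82
tcp_pos: [0.5467, 0.0201, 0.199]
eef_rot: [0.24, -0.373, 0.891, -0.1]
force: [-6.9, 0.3, -0.1]
width: 0.14
grasp_force: 61.6
shift rows [-0.042 -0.028  0.103] turn rows [-0.018  0.013 -0.002]
t 20.8167 tcp [0.547 0.02  0.199] q [ 0.052 -0.269 -0.562  0.752 -0.026 -0.747] F [-6.9    0.309 -0.069] M [-0.054  1.894 -0.014] w 0.13989146919757584 61.55561327934265
```

```bash
python3 -m pendant '[[[0.02,0.02,0.1],[0,0,0],0],[[0,0,0],[0,0,0],0]]'
python3 -m pendant '[[[0.01,0.01,0.1],[0,0,0],0],[[0,0,0],[0,0,0],0]]'
python3 - <<'E'
from go import *
C=dn(135.4,30).as_matrix();seat=np.array([.5936,.019,.118])
need(seat+nv*(.050+.0305)-C[:,0]*.002,dn(135.4,30))
E
```

```text
clock: 20.98
tcp_pos: [0.5476, 0.0201, 0.1946]
eef_rot: [0.239, -0.373, 0.891, -0.1]
force: [-1.3, -0.7, -1.6]
width: 0.14
grasp_force: 61.1
clock: 21.15
tcp_pos: [0.5491, 0.0201, 0.1919]
eef_rot: [0.239, -0.373, 0.891, -0.1]
force: [-1.0, -1.2, -3.6]
width: 0.14
grasp_force: 61.0
shift rows [-0.078 -0.062  0.193] turn rows [-0.015  0.007 -0.002]
t 21.15 tcp [0.549 0.02  0.192] q [ 0.052 -0.262 -0.573  0.736 -0.026 -0.747] F [-1.021 -1.233 -3.577] M [-0.235  1.114 -0.108] w 0.14013001978410408 60.973448753356934
```

```bash
python3 -m pendant '[[[0,0,0.1],[0,0,0],0],[[0,0,0],[0,0,0],0]]'
python3 -m pendant '[[[0,0,0.1],[0,0,0],0],[[0,0,0],[0,0,0],0]]'
python3 -m pendant '[[[0,0,0.08],[0,0,0],0],[[0,0,0],[0,0,0],0]]'
python3 - <<'E'
from go import *
C=dn(135.4,30).as_matrix();seat=np.array([.5936,.019,.118])
need(seat+nv*(.048+.0305)-C[:,0]*.002,dn(135.4,30))
E
```

```text
clock: 21.32
tcp_pos: [0.5506, 0.02, 0.1895]
eef_rot: [0.239, -0.373, 0.891, -0.1]
force: [-1.6, -1.7, -3.4]
width: 0.145
grasp_force: 61.0
clock: 21.48
tcp_pos: [0.5521, 0.0201, 0.1872]
eef_rot: [0.239, -0.373, 0.891, -0.1]
force: [-3.2, -1.0, -2.3]
width: 0.14
grasp_force: 61.2
clock: 21.65
tcp_pos: [0.5537, 0.021, 0.1874]
eef_rot: [0.241, -0.373, 0.89, -0.1]
force: [-12.0, 2.3, 9.1]
width: 0.144
grasp_force: 63.3
shift rows [-0.018 -0.044  0.052] turn rows [-0.022  0.05  -0.001]
t 21.65 tcp [0.554 0.021 0.187] q [ 0.052 -0.253 -0.579  0.718 -0.024 -0.748] F [-11.987   2.338   9.102] M [0.112 2.159 0.001] w 0.14386869425357426 63.32980155944824
```

```bash
python3 -m pendant '[[[0.01,0.01,0.08],[0,0,0],0],[[0,0,0],[0,0,0],0]]'
python3 -m pendant '[[[0,0,0.08],[0,0,0],0],[[0,0,0],[0,0,0],0]]'
python3 - <<'E'
from go import *
C=dn(135.4,30).as_matrix();seat=np.array([.5936,.019,.118])
need(seat+nv*(.048+.0305)-C[:,0]*.002,dn(135.4,30))
E
```

```text
clock: 21.82
tcp_pos: [0.5544, 0.0217, 0.1873]
eef_rot: [0.242, -0.373, 0.89, -0.1]
force: [-26.6, 4.1, 22.9]
width: 0.144
grasp_force: 65.9
clock: 21.98
tcp_pos: [0.5556, 0.0224, 0.1874]
eef_rot: [0.244, -0.373, 0.89, -0.099]
force: [-38.2, 6.1, 34.0]
width: 0.141
grasp_force: 68.9
shift rows [ 0.057 -0.038  0.02 ] turn rows [-0.028  0.116  0.011]
t 21.9833 tcp [0.556 0.022 0.187] q [ 0.052 -0.253 -0.58   0.711 -0.021 -0.748] F [-38.23    6.083  34.007] M [0.935 3.965 0.648] w 0.14061129890964508 68.9381754398346
```

```bash
python3 -m pendant '[[[0,0,-0.12],[0,0,0],0],[[0,0,0],[0,0,0],20],[[0,0,0],[0,0,0],40],[[0,0,0],[0,0,0],60],[[0,0,0],[0,0,0],60]]'
python3 -m pendant '[[[0,0,-0.3],[0,0,0],60],[[0,0,-0.7],[0,0,0],60],[[0,0,-1],[0,0,0],60],[[0,0,-1],[0,0,0],60],[[0,0,-1],[0,0,0],60]]'
python3 -m pendant '[[[-0.6,-0.6,0],[0,0,0],60],[[-0.7,0.7,0],[0,0,0],60],[[-0.7,0.7,0],[0,0,0],60],[[-0.7,0.7,0],[0,0,0],60],[[-0.7,0.7,0],[0,0,0],60]]'
python3 - <<'E'
from go import *
T=np.mean([ctrl.camera('top').astype(float) for _ in range(4)],0)[:,:,::-1];S=np.mean([ctrl.camera('scene').astype(float) for _ in range(4)],0)[:,:,::-1]
np.save('T9.npy',T);np.save('S9.npy',S)
need([.5,.1,.3],dn(135.4,30))
seat=np.array([.5936,.019,.118]);C=dn(135.4,30).as_matrix()
for k in(.110,.116):print(k,[proj(n,[seat+nv*k+C[:,0]*.045*s for s in(-1,0,1)]).round(1).tolist() for n in('top','scene')])
c=lambda im,u,v,w:cv2.resize(im[v-w:v+w,u-w:u+w].astype(np.uint8),(390,390),interpolation=cv2.INTER_CUBIC)
cv2.imwrite('pics/m9.png',np.vstack([np.hstack([c(T,315,160,28),c(S,308,200,28)]),np.hstack([cv2.resize(T[90:240,150:430].astype(np.uint8),(390,205)),cv2.resize(S[150:350,170:420].astype(np.uint8),(390,205))])]))
E
```

```text
clock: 22.4
tcp_pos: [0.5544, 0.0202, 0.1845]
eef_rot: [0.24, -0.372, 0.891, -0.1]
force: [-0.4, -0.1, 0.3]
width: 0.594
grasp_force: 0.0
clock: 22.82
tcp_pos: [0.4926, 0.0201, 0.2896]
eef_rot: [0.24, -0.372, 0.891, -0.1]
force: [0.5, -0.4, 0.3]
width: 0.6
grasp_force: 0.0
clock: 23.23
tcp_pos: [0.5148, 0.1401, 0.3016]
eef_rot: [0.241, -0.372, 0.891, -0.101]
force: [0.9, -0.1, 0.0]
width: 0.6
grasp_force: 0.0
shift rows [ 1.218 -0.577 -0.222] turn rows [-0.033  0.019 -0.019]
t 23.6333 tcp [0.515 0.138 0.301] q [ 0.371 -0.275 -0.34   1.01  -0.184 -0.466] F [-0.18  -0.509 -0.602] M [-0.061  0.524  0.022] w 0.600709932402882 0.0
0.11 [[[307.8, 157.6], [319.4, 168.6], [330.7, 179.2]], [[300.8, 182.9], [304.2, 197.4], [307.8, 212.6]]]
0.116 [[[308.0, 158.5], [319.8, 169.5], [331.1, 180.2]], [[300.2, 181.9], [303.7, 196.5], [307.3, 211.8]]]
```

View pics/m9.png

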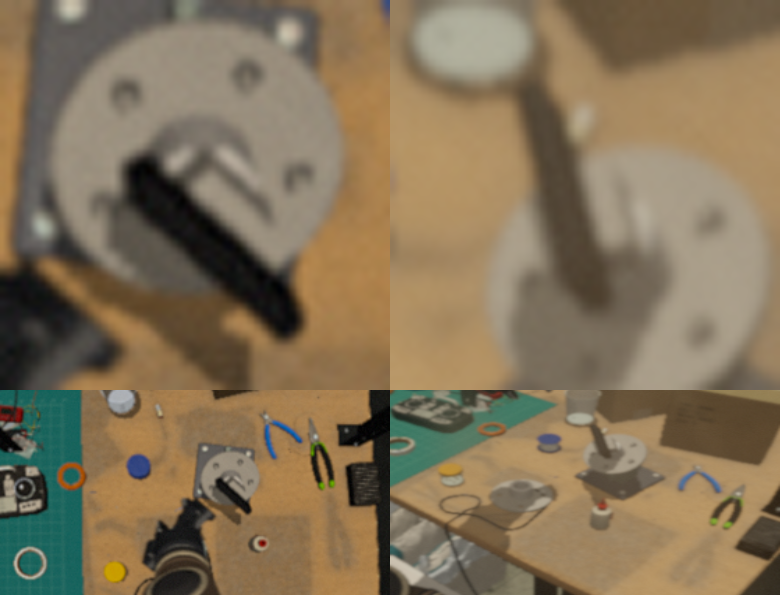

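The picture shows the handle seated on the boss, with blade ends at top (307,156) and (329,179), within 2 px of where they should be when home. The scene-view blade midpoint (305,200) is no higher than home. The gripper is clear and the jar, spool, glue and four-hole disc still stand where they were.

```bash
python3 -c "
from rig import ctrl
print(ctrl.job_done())"
```

```text
the job is handed in; nothing more can be done
None
```

The five-hole disc is on the hub with all five studs through it and the wing handle is down on its boss; the cameras put both at their home height to within about 2 mm. Both are released, the bystanders stand where they were, and the job was handed in at about 24 s of the 64 s allowed.

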